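# Socket set back in its tray, in order of size

### The job

Put the socket set back in its tray: stand the four steel sockets in the row of round pockets in order of size, each in the pocket of its own size with the hexagon opening still up, and lay the spinner handle along the long bed beside the row. Everything must sit right down in its place, and be let go.

Things in the scene. Friction and masses are not known exactly. Their poses are not given: they have to be found in the camera images.
- socket_20_mid (a point): centre (on the axis, half-way up, 19 mm above the foot) of the smallest socket: a plain steel hexagon socket standing upright on the bench, hexagon opening up, 20 mm in diameter and 38 mm tall, with a 2.5 mm bevel round its foot; z axis up along its own axis
- socket_28_mid (a point): centre (on the axis, half-way up, 21 mm above the foot) of the second smallest socket: a plain steel hexagon socket standing upright on the bench, hexagon opening up, 28 mm in diameter and 42 mm tall, with a 2.5 mm bevel round its foot; z axis up along its own axis
- socket_36_mid (a point): centre (on the axis, half-way up, 24 mm above the foot) of the second largest socket: a plain steel hexagon socket standing upright on the bench, hexagon opening up, 36 mm in diameter and 48 mm tall, with a 2.5 mm bevel round its foot; z axis up along its own axis
- socket_44_mid (a point): centre (on the axis, half-way up, 27 mm above the foot) of the largest socket: a plain steel hexagon socket standing upright on the bench, hexagon opening up, 44 mm in diameter and 54 mm tall, with a 2.5 mm bevel round its foot; z axis up along its own axis
- pocket_20 (a point): centre of the floor of the smallest of four round pockets in one straight row in the black tray, 51 mm on to the next pocket; 27 mm wide, 12 mm deep, flat floor 10 mm above the bench, for the 20 mm socket; x axis along the row from the smallest to the largest pocket, y across the tray away from the handle bed, z up
- pocket_28 (a point): centre of the floor of the second smallest of four round pockets in one straight row in the black tray, 59 mm on to the next pocket; 35 mm wide, 12 mm deep, flat floor 10 mm above the bench, for the 28 mm socket; x axis along the row from the smallest to the largest pocket, y across the tray away from the handle bed, z up
- pocket_36 (a point): centre of the floor of the second largest of four round pockets in one straight row in the black tray, 67 mm on to the next pocket; 43 mm wide, 12 mm deep, flat floor 10 mm above the bench, for the 36 mm socket; x axis along the row from the smallest to the largest pocket, y across the tray away from the handle bed, z up
- pocket_44 (a point): centre of the floor of the largest of four round pockets in one straight row in the black tray, at the end of the row; 51 mm wide, 12 mm deep, flat floor 10 mm above the bench, for the 44 mm socket; x axis along the row from the smallest to the largest pocket, y across the tray away from the handle bed, z up
- spinner_mid (a point): centre (half-way along, 16 mm up) of the spinner handle: a smooth round chrome handle, 104 mm long and up to 32 mm thick, lying on the bench; y axis along its length, x across, z up
- handle_bed (a point): centre of the floor of the handle's bed in the tray (fixed black moulding 252 x 142 mm, top 22 to 23 mm above the bench, yellow floors in its places, lying at any angle): 112 x 38 mm, 6 mm deep, floor 16 mm above the bench; x axis along its length, parallel to the row of pockets, whose centre line is 65 mm away towards +y; z up
Things that resemble listed ones, but are neither listed nor needed, are in the scene too. What is shaped like the part that bears socket_28_mid but turquoise is not meant.

How it is judged:
At the end, for the whole second after the job is handed in: Each socket upright (7 deg) in the pocket of its size, axis within 8 mm of the pocket centre, foot within 3 mm of the floor; spinner handle in its bed, centre within 10 mm, within 8 deg of the bed's length either way round, within 3.5 mm of the floor; all released and at rest (horizontal distance between socket_20_mid and pocket_20 below 0.008 m and z of socket_20_mid in the frame of pocket_20 below 0.022 m and angle between each of socket_20_mid, socket_28_mid, socket_36_mid, socket_44_mid's own z axis and vertical below 0.12 rad and linear speed of each of socket_20, socket_28, socket_36, socket_44, spinner below 0.02 m/s and horizontal distance between socket_28_mid and pocket_28 below 0.008 m and z of socket_28_mid in the frame of pocket_28 below 0.024 m and horizontal distance between socket_36_mid and pocket_36 below 0.008 m and z of socket_36_mid in the frame of pocket_36 below 0.027 m and horizontal distance between socket_44_mid and pocket_44 below 0.008 m and z of socket_44_mid in the frame of pocket_44 below 0.03 m and horizontal distance between spinner_mid and handle_bed below 0.01 m and z of spinner_mid in the frame of handle_bed below 0.0195 m and angle between the y axis of spinner_mid and the x axis of handle_bed, either way round below 0.14 rad); the robot touches nothing.
It also fails if it takes over 115 s, if anything falls off the work surface, if the arm or the gripper's body presses on something with over 40 N, if the wrist force passes 120 N, or if a joint passes its speed limit or range.

### The arm

A 6-joint arm with a two-finger parallel gripper is mounted at the origin on a cart in front of the work surface, level with it; the furniture and walls round the work are solid. World frame = base frame: x ahead of the robot, y to its left, z up, the work surface at z = 0. Lengths are in m, angles in rad, forces in N, time in s.
With the tool pointing down it reaches from about 0.375 to 0.975 m from the base axis. Payload 3.8 kg.
Tool frame: the origin (TCP) lies at the very end of the fingers, on their centre line; the grasp point (between the pads) lies 19 mm behind it; z points along the fingers, y is the line along which they close (so a half turn about z gives the same grasp; the last joint's range is limited). The gripper opens to 85 mm and grips with 20 to 120 N. Pads are 22 mm wide; open, the fingers measure 114 mm over their backs; the gripper's body (76 mm by 85 mm) begins 54 mm behind the grasp point. The pads swing forward as they close: fully open they stand 13 mm farther back than shut.
Start: joints at [1.17, 0.264, 1.604, -0, 1.274, -0.037], TCP at [0.24, 0.631, 0.231] pointing down, gripper open.
Joint ranges: [-2.63, 2.63], [-0.94, 2.18], [0.31, 2.57], [-1.31, 4.45], [0, 2.66], [-2.55, 2.55]. Speed limits (rad/s): [2.57, 2.57, 3.14, 3.14, 3.14, 3.14].

### API

Orientations are given as a unit quaternion [w, x, y, z].
In Python, from workcell import arm, viewer, workorder gives the robot as it stands.
- The arm moves only by the shell command python3 -m handwheel 'ROWS' [OPENING]. ROWS is JSON, a list of rows, each an object of numbers: "x", "y", "z": the shift along the tool's x, y, z in m; "wx", "wy", "wz": the turn, a rotation vector about the tool's x, y, z in units of 5 degrees (1.0 is 5 degrees). A call has 1 to 5 rows; each row is the pose to reach, as a shift and turn from the pose commanded when the call began, along the tool's axes at that moment; what a row does not reach only later rows make up. A row lasts 1/10 s, in which the tool goes at most 50 mm and 8.59 degrees, less where a joint would pass 70% of its speed; a pose out of reach is approached as far as the arm can. A call with a gripper value outside its range is refused whole. OPENING is the opening, from 0 (shut) to 1 (fully open), set as the call begins (- or left out, the last holds). The fingers move at their own pace and stop on an object; the grip force is fixed at half the most. Time passes only in rows, so rows that repeat a pose let the fingers close. It gives the time, the measured TCP pose, the force, the opening and the grip force at its end, in the units of the state.
- arm.observe(): the state, without advancing time (a new reading comes with each control period).
- viewer.snapshot(name): name is "scene" or "top"; returns the picture (420x560x3 uint8, red, green, blue); there is no depth.
- viewer.camera_params(name): a dict with "fx", "fy", "cx", "cy" (pixels), "eye" and "attitude" of the camera in the world. Camera axes: x right, y down, z forward; pixel columns grow to the right and rows downward; lengths in m; the calibration is good to about 2 mm. A picture is of the moment at which its call begins. camera_params takes no time and is no camera call.
- workorder.finish_job(): hands the job in; it is judged then, once.
The state is a dict: "time_s": time; "qpos": joint angles; "joint_vel": joint speeds; "joint_torque": joint torques, N m; "tcp_pos": TCP position; "tool_rot": TCP orientation; "contact_force": force on the tool from outside, world axes, zero at the start; "ft_torque": the same for the moment, N m; "gripper_width": opening from 0.0 (shut) to 1.0 (fully open); "grip_force": force on a finger pad.
Only numpy, scipy, OpenCV 4.12 (cv2) and the standard library are available. Lean on these libraries where they do the work, as an engineer would, in place of code of your own. Each camera call takes 0.05 s, during which the arm holds its last target. There are 200 camera calls.

## Working session

There is one attempt and no reset: what is moved stays moved. The work goes in short steps, Python scripts to look and compute and a shell command to move; the robot and the scene stay as the last step left them, time stands still between calls to the robot, and variables do not carry over. Pictures are saved under pics/ and viewed, at most 16 in all, crops included, and the job is handed in when it is done.

```bash
mkdir -p pics; ls; python3 - <<'E'
from workcell import arm, viewer
import cv2
for n in("scene","top"):
    cv2.imwrite(f"pics/{n}0.png",viewer.snapshot(n)[:,:,::-1]); print(n,viewer.camera_params(n))
s=arm.observe();print(s)
E
```

```text
pics
scene {'fx': 447.58976813007484, 'fy': 447.58976813007484, 'cx': 281.3041615613251, 'cy': 213.2542429757161, 'eye': array([-0.21125953, -0.4709833 ,  0.81779503]), 'attitude': array([-0.39035362,  0.81548812, -0.38494625,  0.18552509])}
top {'fx': 465.2037121859889, 'fy': 465.2037121859889, 'cx': 284.38732010643537, 'cy': 211.55171814499798, 'eye': array([0.29824638, 0.11466752, 1.14567706]), 'attitude': array([-0.07154151,  0.71190391, -0.69650978,  0.05430251])}
{'time_s': 0.1, 'qpos': array([ 1.17008066e+00,  2.64684113e-01,  1.60526437e+00,  1.76140386e-05,
        1.27370251e+00, -3.68987229e-02]), 'joint_vel': array([ 1.12130816e-03, -1.68909807e-03, -2.85311657e-03, -6.61355841e-04,
       -3.95835089e-05,  2.83482589e-05]), 'joint_torque': array([ 6.62115071e-04, -5.16702390e+01, -3.68590450e+01,  4.75348281e-05,
        6.22172389e-03, -4.70853948e-06]), 'tcp_pos': array([0.23992718, 0.63019927, 0.23006774]), 'tool_rot': array([-2.31615152e-04,  1.80909332e-01,  9.83499240e-01, -1.00280476e-03]), 'contact_force': array([-0.34263481, -0.49744949,  0.56164451]), 'ft_torque': array([0.01868867, 0.01429565, 0.05124771]), 'grip_force': 0.0, 'gripper_width': 0.9976966141740379}
```

View pics/scene0.png

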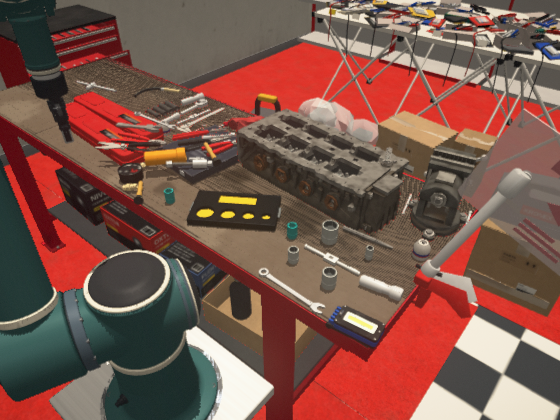

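View pics/top0.png

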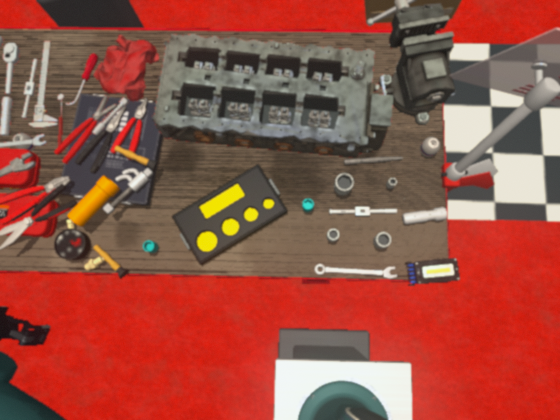

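The candidate parts are:
- **Steel sockets (top view):** (344,184), (383,240), (334,235) and (392,182).
- **Turquoise lookalikes:** (307,205) and (150,246).
- **Handle:** chrome object at (425,216). Lookalikes are the white knob at (430,146) and the rod at (373,160).

Next I'll check one close crop and measure.

```bash
cat > h.py <<'E'
import numpy as np,cv2
from scipy.spatial.transform import Rotation as R
from workcell import arm,viewer
def cam(n):
    p=viewer.camera_params(n);q=p["attitude"];return p,R.from_quat([q[1],q[2],q[3],q[0]]).as_matrix()
def ray(n,uv,z):
    p,M=cam(n);d=M@np.array([(uv[0]-p["cx"])/p["fx"],(uv[1]-p["cy"])/p["fy"],1]);e=p["eye"];return e+d*(z-e[2])/d[2]
def px(n,X):
    p,M=cam(n);c=M.T@(np.asarray(X)-p["eye"]);return np.array([p["fx"]*c[0]/c[2]+p["cx"],p["fy"]*c[1]/c[2]+p["cy"]])
def tool():
    s=arm.observe();q=s["tool_rot"];return s,R.from_quat([q[1],q[2],q[3],q[0]]).as_matrix()
E
python3 - <<'E'
from h import *
t=cv2.imread("pics/top0.png");s=cv2.imread("pics/scene0.png")
a=cv2.resize(t[130:290,290:460],None,fx=3.5,fy=3.5,interpolation=cv2.INTER_CUBIC)
cv2.imwrite("pics/c1.png",a)
b=cv2.resize(s[210:320,270:420],None,fx=5,fy=5,interpolation=cv2.INTER_CUBIC);cv2.imwrite("pics/c2.png",b)
for n,im in(("top",t),("scene",s)):
    h=cv2.cvtColor(im,cv2.COLOR_BGR2HSV);m=cv2.inRange(h,(24,150,100),(34,255,255))
    if n=="scene": m[:,:185]=0;m[:180]=0
    cs,_=cv2.findContours(m,0,1)
    for c in cs:
        if cv2.contourArea(c)<25: continue
        r=cv2.minAreaRect(c);M=cv2.moments(c);u=(M["m10"]/M["m00"],M["m01"]/M["m00"])
        print(n,np.round(u,1),np.round(r[1],1),ray(n,u,.010).round(4),ray(n,u,.016).round(4))
E
```

```text
top [206.5 240.9] [20. 21.] [0.4253 0.3349 0.01  ] [0.4246 0.3338 0.016 ]
top [229.9 226.5] [17.  17.7] [0.4623 0.2788 0.01  ] [0.4615 0.2779 0.016 ]
top [250.5 213.9] [13.4 14.8] [0.4948 0.2291 0.01  ] [0.4938 0.2284 0.016 ]
top [268.1 203.3] [ 9. 11.] [0.5225 0.186  0.01  ] [0.5213 0.1856 0.016 ]
top [221.4 200.6] [15.4 46.8] [0.5272 0.303  0.01  ] [0.526 0.302 0.016]
scene [227.6 214.4] [ 5. 12.] [0.4641 0.2813 0.01  ] [0.4591 0.2757 0.016 ]
scene [204.4 212.9] [ 6. 15.] [0.4266 0.3378 0.01  ] [0.4219 0.3318 0.016 ]
scene [237.4 200. ] [36.8  5.8] [0.5317 0.307  0.01  ] [0.5262 0.3012 0.016 ]
```

View pics/c1.png

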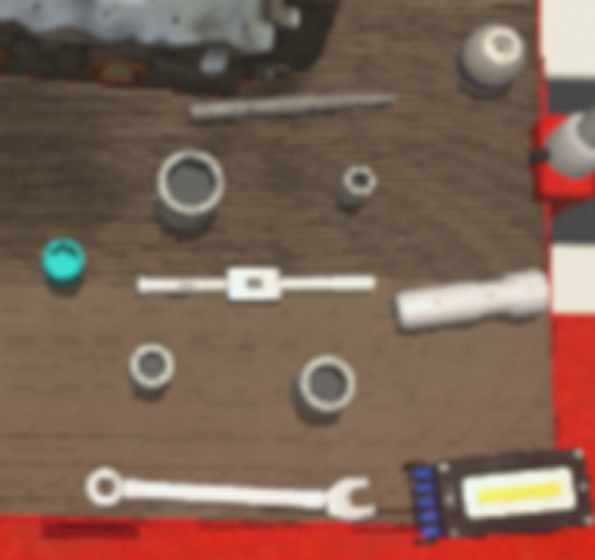

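View pics/c2.png

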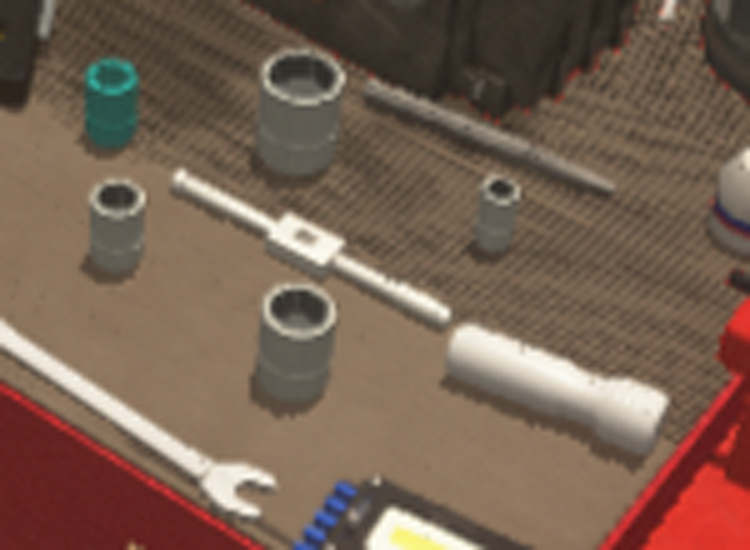

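The crops confirm the choice:
- **Sockets:** four grey ones in descending size at top view (344,182), (383,239), (333,235) and (393,182). The turquoise one at (307,205) is rejected.
- **Handle:** smooth chrome part centred at about (425,215).

Next I'll triangulate the rims.

```bash
python3 - <<'E'
from h import *
c1=lambda u:((u[0]+.5)/3.5-.5+290,(u[1]+.5)/3.5-.5+130)
c2=lambda u:((u[0]+.5)/5-.5+270,(u[1]+.5)/5-.5+210)
P={"44":((190,182),(302,77),.054),"36":((326,383),(299,309),.048),"28":((152,366),(117,199),.042),"20":((359,181),(500,190),.038)}
for k,(a,b,z) in P.items():
    print(k,ray("top",c1(a),z).round(4),ray("scene",c2(b),z).round(4))
# handle: chrome mask (bright, unsaturated)
for n,f in(("top",(400,460,195,235)),("scene",(355,408,270,305))):
    im=cv2.imread(f"pics/{n}0.png");h=cv2.cvtColor(im,cv2.COLOR_BGR2HSV);m=cv2.inRange(h,(0,0,135),(180,45,255))
    w=np.zeros_like(m);w[f[2]:f[3],f[0]:f[1]]=m[f[2]:f[3],f[0]:f[1]]
    c=max(cv2.findContours(w,0,1)[0],key=cv2.contourArea);r=cv2.minAreaRect(c);print(n,r,cv2.boundingRect(c))
    b=cv2.boxPoints(r);W=[ray(n,p,.018)[:2] for p in b];C=np.mean(W,0)
    e=[np.linalg.norm(W[i]-W[(i+1)%4]) for i in(0,1)];i=int(np.argmax(e));d=W[i+1]-W[i]
    print(C.round(4),np.round(e,3),"axis deg",np.degrees(np.arctan2(d[1],d[0])).round(1))
# tray corners edges: row
u=np.array([.4246-.5213,.3337-.1856]);print(np.degrees(np.arctan2(u[1],u[0])),np.linalg.norm(u))
E
```

```text
44 [0.5706 0.0022 0.054 ] [0.5677 0.0006 0.054 ]
36 [ 0.4343 -0.0901  0.048 ] [ 0.4327 -0.0911  0.048 ]
28 [0.4442 0.0267 0.042 ] [0.4423 0.0258 0.042 ]
20 [ 0.5774 -0.1167  0.038 ] [ 0.5747 -0.1176  0.038 ]
top ((424.6318664550781, 215.31744384765625), (11.846893310546875, 43.24752426147461), 80.83765411376953) (403, 207, 44, 16)
[ 0.4986 -0.1982] [0.106 0.029] axis deg -79.6
scene ((381.0754699707031, 285.0310363769531), (44.33015441894531, 10.008279800415039), 22.380136489868164) (359, 275, 45, 23)
[ 0.4993 -0.1956] [0.033 0.104] axis deg -82.1
123.14201421628199 0.17687424911501393
```

```bash
cat > go.py <<'E'
import sys
from h import *
# usage: go.py x y z [yaw_deg of tool y]: shift in tool axes to the target
s,M=tool();t=np.array([float(v) for v in sys.argv[1:4]]);yaw=float(sys.argv[4]) if len(sys.argv)>4 else 33.2
y=M[:,1];cur=np.degrees(np.arctan2(y[1],y[0]))
print("t",round(s["time_s"],2),"tcp",s["tcp_pos"].round(4),"yaw",cur.round(2),"F",s["contact_force"].round(1),"w",round(s["gripper_width"],3),"gf",round(s["grip_force"],1))
Z=np.array([np.cos(np.radians(yaw)),np.sin(np.radians(yaw)),0]);D=np.array([[-Z[1],Z[0],0],Z,[0,0,-1]]).T
rv=R.from_matrix(M.T@D).as_rotvec(degrees=True)/5
print("shift mm",(M.T@(t-s["tcp_pos"])*1000).round(1),"turn units",rv.round(2))
E
python3 -m handwheel '[{"x":-0.032,"y":-0.038,"z":0.006,"wz":1.44},{"x":-0.063,"y":-0.077,"z":0.012,"wz":2.87},{"x":-0.095,"y":-0.115,"z":0.018,"wz":4.31},{"x":-0.126,"y":-0.154,"z":0.024,"wz":5.74},{"x":-0.158,"y":-0.192,"z":0.03,"wz":7.18}]'
python3 go.py .4433 .0263 .12
```

```text
t 0.1 tcp [0.2399 0.6302 0.2301] yaw 69.15 F [-0.3 -0.5  0.6] w 0.998 gf 0.0
shift mm [-405.  -491.8  111. ] turn units [-0.02  0.01  7.19]$[0]: bad value
```

```bash
python3 -m handwheel '[{"x":-0.03,"y":-0.04,"z":0.005,"wx":0,"wy":0,"wz":1.4}]'; python3 -m handwheel --help | head -20;  python3 go.py .4433 .0263 .12
```

```text
time_s: 0.2
tcp_pos: [0.253, 0.5865, 0.2255]
tool_rot: [-0.001, 0.24, 0.971, 0.001]
contact_force: [0.8, 0.3, 0.2]
gripper_width: 0.998
grip_force: 0.0
t 0.2 tcp [0.253  0.5865 0.2255] yaw 62.21 F [0.8 0.3 0.2] w 0.998 gf 0.0
shift mm [-429.7 -407.   104. ] turn units [ 0.02 -0.02  5.8 ]invalid input: not JSON, or not a number
```

```bash
python3 -m handwheel '[{"x":-0.18,"y":-0.17,"z":0.04,"wx":0,"wy":0,"wz":5.8},{"x":-0.18,"y":-0.17,"z":0.04,"wx":0,"wy":0,"wz":5.8},{"x":-0.18,"y":-0.17,"z":0.04,"wx":0,"wy":0,"wz":5.8},{"x":-0.18,"y":-0.17,"z":0.04,"wx":0,"wy":0,"wz":5.8},{"x":-0.18,"y":-0.17,"z":0.04,"wx":0,"wy":0,"wz":5.8}]' 0.6 >/dev/null;  python3 go.py .4433 .0263 .12
```

```text
t 0.7 tcp [0.3333 0.3473 0.1857] yaw 33.12 F [ 1.3 -0.4 -0.4] w 0.601 gf 0.0
shift mm [-328.9  -83.2   65.8] turn units [-0.    0.   -0.02]
```

```bash
python3 -m handwheel '[{"x":-0.329,"y":-0.083,"z":0.066,"wx":0,"wy":0,"wz":0},{"x":-0.329,"y":-0.083,"z":0.066,"wx":0,"wy":0,"wz":0},{"x":-0.329,"y":-0.083,"z":0.066,"wx":0,"wy":0,"wz":0},{"x":-0.329,"y":-0.083,"z":0.066,"wx":0,"wy":0,"wz":0},{"x":-0.329,"y":-0.083,"z":0.066,"wx":0,"wy":0,"wz":0}]' >/dev/null;  python3 go.py .4433 .0263 .12
python3 -m handwheel '[{"x":-0.09,"y":-0.023,"z":0.018,"wx":0,"wy":0,"wz":0},{"x":-0.09,"y":-0.023,"z":0.018,"wx":0,"wy":0,"wz":0},{"x":-0.09,"y":-0.023,"z":0.018,"wx":0,"wy":0,"wz":0}]' >/dev/null;  python3 go.py .4433 .0263 .017
python3 - <<'E'
from h import *
a=[viewer.snapshot(n)[:,:,::-1] for n in("top","scene")]
u=[px(n,(.4433,.0263,.042)).astype(int) for n in("top","scene")]
o=[cv2.resize(i[max(0,v[1]-45):max(0,v[1]-45)+90,v[0]-45:v[0]+45],(400,400),interpolation=2) for i,v in zip(a,u)]
cv2.imwrite("pics/d1.png",np.hstack(o))
E
```

```text
t 1.2 tcp [0.4133 0.1154 0.1383] yaw 33.17 F [1.4 0.4 0.1] w 0.602 gf 0.0
shift mm [-91.  -23.6  18.3] turn units [ 0.    0.   -0.01]
t 1.5 tcp [0.4435 0.025  0.1195] yaw 32.8 F [-0.7  0.7 -0.5] w 0.595 gf 0.0
shift mm [  1.3   0.8 102.5] turn units [-0.02  0.01 -0.08]
```

View pics/d1.png

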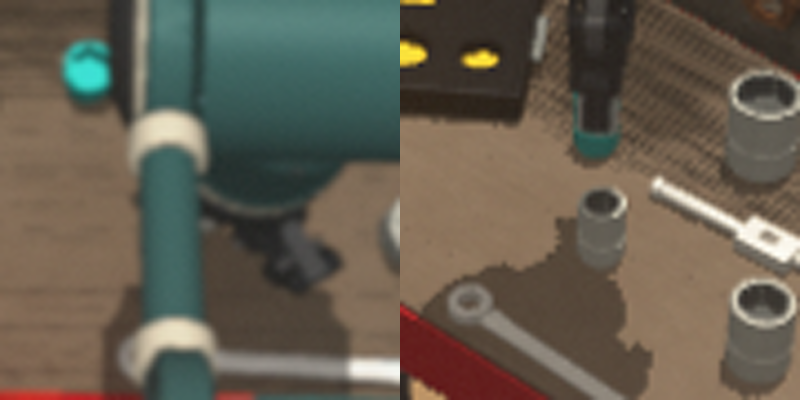

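Top view is blocked by the arm. In the scene view the fingers are above the 28 mm socket (crop 600,210), which agrees with the numbers, so I'll descend and grip.

```bash
python3 -m handwheel '[{"x":0.001,"y":0.001,"z":0.05,"wx":0,"wy":0,"wz":0},{"x":0.001,"y":0.001,"z":0.09,"wx":0,"wy":0,"wz":0},{"x":0.001,"y":0.001,"z":0.102,"wx":0,"wy":0,"wz":0},{"x":0.001,"y":0.001,"z":0.102,"wx":0,"wy":0,"wz":0}]' >/dev/null;  python3 go.py .4433 .0263 .017
python3 -m handwheel '[{"x":0,"y":0,"z":0,"wx":0,"wy":0,"wz":0},{"x":0,"y":0,"z":0,"wx":0,"wy":0,"wz":0},{"x":0,"y":0,"z":0,"wx":0,"wy":0,"wz":0},{"x":0,"y":0,"z":0,"wx":0,"wy":0,"wz":0},{"x":0,"y":0,"z":0,"wx":0,"wy":0,"wz":0}]' 0; python3 go.py .4433 .0263 .12
```

```text
t 2.0 tcp [0.4411 0.032  0.017 ] yaw 33.27 F [-0.6 -0.9  0.3] w 0.6 gf 0.0
shift mm [-6.  -1.3  0. ] turn units [-0.05 -0.03  0.01]
time_s: 2.5
tcp_pos: [0.4459, 0.0311, 0.0209]
tool_rot: [0.002, 0.476, 0.879, 0.001]
contact_force: [-0.7, 2.6, 6.6]
gripper_width: 0.302
grip_force: 59.7
t 2.5 tcp [0.4459 0.0311 0.0209] yaw 33.13 F [-0.7  2.6  6.6] w 0.302 gf 59.7
shift mm [ -2.8  -4.4 -99.1] turn units [ 0.05  0.02 -0.01]
```

```bash
python3 -m handwheel '[{"x":0,"y":0,"z":-0.04,"wx":0,"wy":0,"wz":0},{"x":0,"y":0,"z":-0.08,"wx":0,"wy":0,"wz":0},{"x":0,"y":0,"z":-0.08,"wx":0,"wy":0,"wz":0},{"x":0,"y":0,"z":-0.08,"wx":0,"wy":0,"wz":0}]' >/dev/null;  python3 go.py .4935 .2282 .1; sleep 0.1;python3 -m handwheel '[{"x":0,"y":0,"z":0,"wx":0,"wy":0,"wz":0}]' >/dev/null;  python3 go.py .4935 .2282 .1
python3 - <<'E'
from h import *
s,M=tool();X=s["tcp_pos"]
i=viewer.snapshot("scene")[:,:,::-1];v=px("scene",X).astype(int);print(v)
cv2.imwrite("pics/d2.png",cv2.resize(i[v[1]-45:v[1]+45,v[0]-45:v[0]+45],(540,540),interpolation=2))
E
```

```text
t 2.9 tcp [0.4451 0.0307 0.1006] yaw 33.14 F [-0.8 -0.1 -1.5] w 0.302 gf 59.5
shift mm [138.9 148.5   0.8] turn units [ 0.04  0.03 -0.01]
t 3.0 tcp [0.4426 0.0307 0.098 ] yaw 33.15 F [-0.2  0.  -1.1] w 0.302 gf 59.5
shift mm [137.5 150.6  -2.1] turn units [-0.01 -0.01 -0.01]
[291 231]
```

View pics/d2.png

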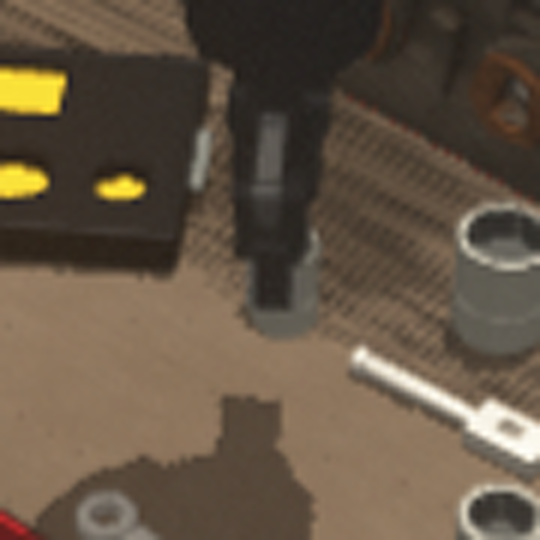

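Socket 28 is held upright and sits about 4 mm toward −x of the pad centre. TCP readings jitter by about 2 mm, so the helper will average them. Next, carry it to pocket 28.

```bash
sed -i 's/^s,M=tool();/T=[tool()]\nfor _ in range(4):\n    viewer.snapshot("scene");T.append(tool())\ns,M=T[-1];s=dict(s);s["tcp_pos"]=np.mean([a[0]["tcp_pos"] for a in T],0);s["contact_force"]=np.mean([a[0]["contact_force"] for a in T],0);M=R.from_matrix([a[1] for a in T]).mean().as_matrix();/' go.py
python3 -m handwheel '[{"x":0.14,"y":0.15,"z":0,"wx":0,"wy":0,"wz":0},{"x":0.14,"y":0.15,"z":0,"wx":0,"wy":0,"wz":0},{"x":0.14,"y":0.15,"z":0,"wx":0,"wy":0,"wz":0},{"x":0.14,"y":0.15,"z":0,"wx":0,"wy":0,"wz":0},{"x":0.14,"y":0.15,"z":0,"wx":0,"wy":0,"wz":0}]' >/dev/null
python3 -m handwheel '[{"x":0,"y":0,"z":0,"wx":0,"wy":0,"wz":0},{"x":0,"y":0,"z":0,"wx":0,"wy":0,"wz":0}]' >/dev/null;  python3 go.py .4913 .2315 .03

```

```text
t 3.95 tcp [0.4916 0.2285 0.0977] yaw 33.09 F [-0.2 -0.2 -1. ] w 0.303 gf 59.6
shift mm [ 2.7  1.6 67.7] turn units [-0.03 -0.   -0.02]
```

```bash

python3 -m handwheel '[{"x":0.003,"y":0.002,"z":0.03,"wx":0,"wy":0,"wz":0},{"x":0.003,"y":0.002,"z":0.05,"wx":0,"wy":0,"wz":0},{"x":0.003,"y":0.002,"z":0.05,"wx":0,"wy":0,"wz":0}]' >/dev/null;  python3 go.py .4913 .2315 .03
python3 - <<'E'
from h import *
a=[viewer.snapshot(n)[:,:,::-1] for n in("top","scene")]
o=[]
for n,i in zip(("top","scene"),a):
    v=px(n,(.4935,.2282,.022)).astype(int);o.append(cv2.resize(i[v[1]-35:v[1]+35,v[0]-35:v[0]+35],(400,400),interpolation=2))
cv2.imwrite("pics/d3.png",np.hstack(o))
E
```

```text
t 4.45 tcp [0.492  0.2327 0.0483] yaw 33.1 F [-0.2  0.2 -0.6] w 0.303 gf 59.6
shift mm [-0.6 -1.2 18.3] turn units [-0.02 -0.   -0.02]
```

View pics/d3.png

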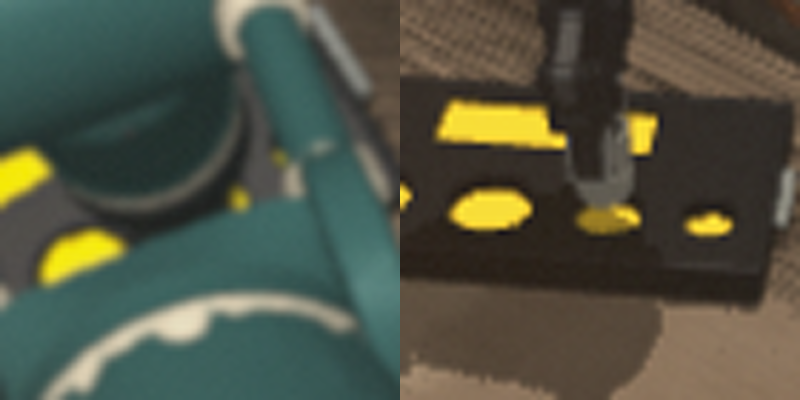

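The scene view shows the socket foot (crop 604,207) directly over the pocket 28 floor (608,219). I'll lower it and release.

```bash

python3 -m handwheel '[{"x":0,"y":-0.001,"z":0.008,"wx":0,"wy":0,"wz":0},{"x":0,"y":-0.001,"z":0.014,"wx":0,"wy":0,"wz":0},{"x":0,"y":-0.001,"z":0.018,"wx":0,"wy":0,"wz":0},{"x":0,"y":-0.001,"z":0.018,"wx":0,"wy":0,"wz":0}]' >/dev/null;  python3 go.py .4913 .2315 .03

```

```text
t 5.15 tcp [0.4914 0.233  0.031 ] yaw 33.17 F [-2.5 -1.5  5.9] w 0.303 gf 60.4
shift mm [-1.2 -0.8  1. ] turn units [-0.02 -0.   -0.01]
```

```bash

python3 -m handwheel '[{"x":0,"y":0,"z":0,"wx":0,"wy":0,"wz":0},{"x":0,"y":0,"z":0,"wx":0,"wy":0,"wz":0},{"x":0,"y":0,"z":0,"wx":0,"wy":0,"wz":0}]' 0.6 >/dev/null
python3 -m handwheel '[{"x":0,"y":0,"z":-0.04,"wx":0,"wy":0,"wz":0},{"x":0,"y":0,"z":-0.08,"wx":0,"wy":0,"wz":0},{"x":0,"y":0,"z":-0.09,"wx":0,"wy":0,"wz":0}]' >/dev/null;  python3 go.py .4335 -.0906 .12

```

```text
t 5.95 tcp [0.4934 0.2338 0.123 ] yaw 33.16 F [ 0.3 -0.1  0.1] w 0.596 gf 0.0
shift mm [-238.8 -227.6    2.2] turn units [ 0.05  0.01 -0.01]
```

```bash

python3 -m handwheel '[{"x":-0.17,"y":-0.162,"z":0,"wx":0,"wy":0,"wz":0},{"x":-0.17,"y":-0.162,"z":0,"wx":0,"wy":0,"wz":0},{"x":-0.17,"y":-0.162,"z":0,"wx":0,"wy":0,"wz":0},{"x":-0.17,"y":-0.162,"z":0,"wx":0,"wy":0,"wz":0},{"x":-0.17,"y":-0.162,"z":0,"wx":0,"wy":0,"wz":0}]' 0.7 >/dev/null
python3 -m handwheel '[{"x":-0.069,"y":-0.066,"z":0.02,"wx":0,"wy":0,"wz":0},{"x":-0.069,"y":-0.066,"z":0.02,"wx":0,"wy":0,"wz":0},{"x":-0.069,"y":-0.066,"z":0.02,"wx":0,"wy":0,"wz":0},{"x":-0.069,"y":-0.066,"z":0.02,"wx":0,"wy":0,"wz":0}]' >/dev/null;  python3 go.py .4335 -.0906 .02
python3 - <<'E'
from h import *
i=viewer.snapshot("scene")[:,:,::-1]
o=[]
for X in((.4935,.2282,.022),(.4335,-.0906,.05)):
    v=px("scene",X).astype(int);o.append(cv2.resize(i[v[1]-35:v[1]+35,v[0]-35:v[0]+35],(400,400),interpolation=2))
cv2.imwrite("pics/d4.png",np.hstack(o))
E
```

```text
t 7.05 tcp [ 0.4307 -0.0911  0.0995] yaw 33.14 F [ 0.3 -0.1 -0.3] w 0.701 gf 0.0
shift mm [-1.3  2.7 79.5] turn units [-0.02 -0.02 -0.01]
```

View pics/d4.png

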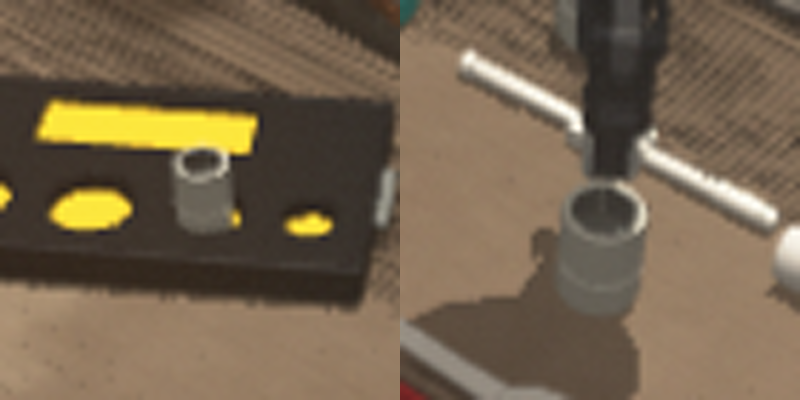

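Socket 28 stands in its pocket with a sliver of yellow showing on its right. The gripper is over socket 36 (605,205), so I'll grip it.

```bash
python3 - <<'E'
from h import *
v=px("scene",(.4935,.2282,.022)).astype(int)
for uv in((202,163),): 
    u=((uv[0]+.5)/400*70-.5+v[0]-35,(uv[1]+.5)/400*70-.5+v[1]-35);print([ray("scene",u,z).round(4) for z in(.052,.056)])
E
python3 -m handwheel '[{"x":-0.001,"y":0.003,"z":0.04,"wx":0,"wy":0,"wz":0},{"x":-0.001,"y":0.003,"z":0.07,"wx":0,"wy":0,"wz":0},{"x":-0.001,"y":0.003,"z":0.08,"wx":0,"wy":0,"wz":0},{"x":-0.001,"y":0.003,"z":0.08,"wx":0,"wy":0,"wz":0}]' >/dev/null; python3 go.py .4335 -.0906 .02
python3 -m handwheel '[{"x":0,"y":0,"z":0,"wx":0,"wy":0,"wz":0},{"x":0,"y":0,"z":0,"wx":0,"wy":0,"wz":0},{"x":0,"y":0,"z":0,"wx":0,"wy":0,"wz":0},{"x":0,"y":0,"z":0,"wx":0,"wy":0,"wz":0},{"x":0,"y":0,"z":0,"wx":0,"wy":0,"wz":0}]' 0 >/dev/null; python3 go.py .4335 -.0906 .12
```

```text
[array([0.4896, 0.2267, 0.052 ]), array([0.486 , 0.2231, 0.056 ])]
t 7.7 tcp [ 0.4352 -0.0905  0.0212] yaw 33.22 F [ 0.3 -0.1 -0.1] w 0.701 gf 0.0
shift mm [ 0.8 -1.5  1.2] turn units [0. 0. 0.]
t 8.4 tcp [ 0.436  -0.0912  0.0222] yaw 33.14 F [-0.2  0.7  5.7] w 0.403 gf 59.5
shift mm [  1.7  -1.5 -97.8] turn units [ 0.02  0.02 -0.01]
```

```bash

python3 -m handwheel '[{"x":0,"y":0,"z":-0.04,"wx":0,"wy":0,"wz":0},{"x":0,"y":0,"z":-0.08,"wx":0,"wy":0,"wz":0},{"x":0.03,"y":0.02,"z":-0.08,"wx":0,"wy":0,"wz":0},{"x":0.06,"y":0.04,"z":-0.08,"wx":0,"wy":0,"wz":0},{"x":0.094,"y":0.072,"z":-0.08,"wx":0,"wy":0,"wz":0}]' >/dev/null;
python3 -m handwheel '[{"x":0.2,"y":0.15,"z":0,"wx":0,"wy":0,"wz":0},{"x":0.2,"y":0.15,"z":0,"wx":0,"wy":0,"wz":0},{"x":0.2,"y":0.15,"z":0,"wx":0,"wy":0,"wz":0},{"x":0.2,"y":0.15,"z":0,"wx":0,"wy":0,"wz":0},{"x":0.2,"y":0.15,"z":0,"wx":0,"wy":0,"wz":0}]' >/dev/null
python3 -m handwheel '[{"x":0,"y":0,"z":0,"wx":0,"wy":0,"wz":0},{"x":0,"y":0,"z":0,"wx":0,"wy":0,"wz":0}]' >/dev/null;  python3 go.py .4617 .2768 .033

```

```text
t 9.8 tcp [0.4593 0.276  0.1005] yaw 33.17 F [ 0.  -0.3 -1. ] w 0.399 gf 60.5
shift mm [-0.6  2.5 67.5] turn units [-0.01  0.   -0.01]
```

```bash

python3 -m handwheel '[{"x":0,"y":0.002,"z":0.03,"wx":0,"wy":0,"wz":0},{"x":0,"y":0.002,"z":0.05,"wx":0,"wy":0,"wz":0},{"x":0,"y":0.002,"z":0.058,"wx":0,"wy":0,"wz":0},{"x":0,"y":0.002,"z":0.064,"wx":0,"wy":0,"wz":0},{"x":0,"y":0.002,"z":0.067,"wx":0,"wy":0,"wz":0}]' >/dev/null;  python3 go.py .4617 .2768 .033
python3 - <<'E'
from h import *
i=viewer.snapshot("scene")[:,:,::-1]
v=px("scene",(.4617,.2768,.022)).astype(int);cv2.imwrite("pics/d5.png",cv2.resize(i[v[1]-35:v[1]+35,v[0]-35:v[0]+35],(500,500),interpolation=2))
E
```

```text
t 10.5 tcp [0.4618 0.2776 0.0341] yaw 33.12 F [ 0.1  0.1 -1.4] w 0.4 gf 60.6
shift mm [-0.6 -0.6  1.1] turn units [ 0.01  0.   -0.02]
```

View pics/d5.png

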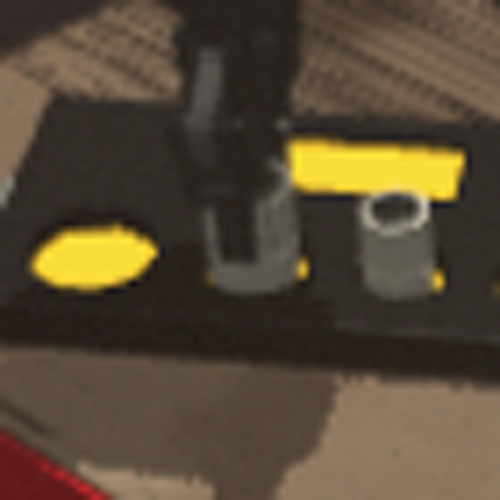

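Socket 36 is centred in its pocket with yellow slivers on both sides (210,275 and 302,268). I'll lower it a touch, release, and head for socket 20.

```bash

python3 -m handwheel '[{"x":0,"y":0,"z":0.0015,"wx":0,"wy":0,"wz":0},{"x":0,"y":0,"z":0.0015,"wx":0,"wy":0,"wz":0}]' >/dev/null
python3 -m handwheel '[{"x":0,"y":0,"z":0,"wx":0,"wy":0,"wz":0},{"x":0,"y":0,"z":0,"wx":0,"wy":0,"wz":0},{"x":0,"y":0,"z":0,"wx":0,"wy":0,"wz":0}]' 0.65
python3 -m handwheel '[{"x":0,"y":0,"z":-0.04,"wx":0,"wy":0,"wz":0},{"x":0,"y":0,"z":-0.08,"wx":0,"wy":0,"wz":0},{"x":0,"y":0,"z":-0.09,"wx":0,"wy":0,"wz":0}]' >/dev/null;  python3 go.py .576 -.117 .1

```

```text
time_s: 11.05
tcp_pos: [0.4616, 0.2779, 0.0325]
tool_rot: [0.0, 0.476, 0.879, 0.0]
contact_force: [0.3, 0.1, 0.0]
gripper_width: 0.648
grip_force: 0.0
t 11.55 tcp [0.463  0.2787 0.1248] yaw 33.16 F [ 0.3  0.3 -0.2] w 0.65 gf 0.0
shift mm [-393.  -122.    24.4] turn units [ 0.05  0.   -0.01]
```

```bash

python3 -m handwheel '[{"x":-0.22,"y":-0.07,"z":0,"wx":0,"wy":0,"wz":0},{"x":-0.22,"y":-0.07,"z":0,"wx":0,"wy":0,"wz":0},{"x":-0.22,"y":-0.07,"z":0,"wx":0,"wy":0,"wz":0},{"x":-0.22,"y":-0.07,"z":0,"wx":0,"wy":0,"wz":0},{"x":-0.22,"y":-0.07,"z":0,"wx":0,"wy":0,"wz":0}]' 0.5 >/dev/null
python3 -m handwheel '[{"x":-0.173,"y":-0.052,"z":0.024,"wx":0,"wy":0,"wz":0},{"x":-0.173,"y":-0.052,"z":0.024,"wx":0,"wy":0,"wz":0},{"x":-0.173,"y":-0.052,"z":0.024,"wx":0,"wy":0,"wz":0},{"x":-0.173,"y":-0.052,"z":0.024,"wx":0,"wy":0,"wz":0},{"x":-0.173,"y":-0.052,"z":0.024,"wx":0,"wy":0,"wz":0}]' >/dev/null
python3 -m handwheel '[{"x":0,"y":0,"z":0,"wx":0,"wy":0,"wz":0}]' >/dev/null;python3 go.py .576 -.117 .016

```

```text
t 12.85 tcp [ 0.5729 -0.1171  0.0967] yaw 33.16 F [-0.1 -0.1  0. ] w 0.503 gf 0.0
shift mm [-1.9  2.8 80.6] turn units [-0.02 -0.03 -0.01]
```

```bash

python3 -m handwheel '[{"x":-0.001,"y":0.002,"z":0.04,"wx":0,"wy":0,"wz":0},{"x":-0.001,"y":0.002,"z":0.07,"wx":0,"wy":0,"wz":0},{"x":-0.001,"y":0.002,"z":0.08,"wx":0,"wy":0,"wz":0},{"x":-0.001,"y":0.002,"z":0.08,"wx":0,"wy":0,"wz":0}]' >/dev/null; python3 go.py .576 -.117 .016
python3 -m handwheel '[{"x":0,"y":0,"z":0,"wx":0,"wy":0,"wz":0},{"x":0,"y":0,"z":0,"wx":0,"wy":0,"wz":0},{"x":0,"y":0,"z":0,"wx":0,"wy":0,"wz":0},{"x":0,"y":0,"z":0,"wx":0,"wy":0,"wz":0},{"x":0,"y":0,"z":0,"wx":0,"wy":0,"wz":0}]' 0 >/dev/null; python3 go.py .576 -.117 .016
```

```text
t 13.45 tcp [ 0.5768 -0.1172  0.0188] yaw 33.21 F [ 0.1 -0.2  0. ] w 0.501 gf 0.0
shift mm [ 0.6 -0.5  2.8] turn units [0. 0. 0.]
t 14.15 tcp [ 0.5777 -0.1181  0.0198] yaw 33.15 F [-0.9  0.   6.6] w 0.207 gf 58.3
shift mm [ 1.9 -0.8  3.8] turn units [ 0.02  0.02 -0.01]
```

```bash

python3 -m handwheel '[{"x":0,"y":0,"z":-0.04,"wx":0,"wy":0,"wz":0},{"x":0,"y":0,"z":-0.08,"wx":0,"wy":0,"wz":0},{"x":0.04,"y":0.015,"z":-0.085,"wx":0,"wy":0,"wz":0},{"x":0.08,"y":0.03,"z":-0.085,"wx":0,"wy":0,"wz":0},{"x":0.12,"y":0.05,"z":-0.085,"wx":0,"wy":0,"wz":0}]' >/dev/null;
python3 -m handwheel '[{"x":0.163,"y":0.069,"z":0,"wx":0,"wy":0,"wz":0},{"x":0.163,"y":0.069,"z":0,"wx":0,"wy":0,"wz":0},{"x":0.163,"y":0.069,"z":0,"wx":0,"wy":0,"wz":0},{"x":0.163,"y":0.069,"z":0,"wx":0,"wy":0,"wz":0},{"x":0.163,"y":0.069,"z":0,"wx":0,"wy":0,"wz":0}]' >/dev/null
python3 -m handwheel '[{"x":0,"y":0,"z":0,"wx":0,"wy":0,"wz":0},{"x":0,"y":0,"z":0,"wx":0,"wy":0,"wz":0}]' >/dev/null;  python3 go.py .5219 .1847 .031

```

```text
t 15.55 tcp [0.5214 0.1831 0.1031] yaw 33.07 F [ 0.  -0.1 -0.6] w 0.206 gf 58.7
shift mm [ 1.1  1.3 72.1] turn units [-0.    0.   -0.03]
```

```bash

python3 -m handwheel '[{"x":0.001,"y":0.001,"z":0.03,"wx":0,"wy":0,"wz":0},{"x":0.001,"y":0.001,"z":0.05,"wx":0,"wy":0,"wz":0},{"x":0.001,"y":0.001,"z":0.06,"wx":0,"wy":0,"wz":0},{"x":0.001,"y":0.001,"z":0.066,"wx":0,"wy":0,"wz":0},{"x":0.001,"y":0.001,"z":0.072,"wx":0,"wy":0,"wz":0}]' >/dev/null;  python3 go.py .5219 .1847 .031
python3 - <<'E'
from h import *
i=viewer.snapshot("scene")[:,:,::-1]
v=px("scene",(.5214,.1855,.022)).astype(int);cv2.imwrite("pics/d6.png",cv2.resize(i[v[1]-35:v[1]+35,v[0]-35:v[0]+35],(500,500),interpolation=2))
E
```

```text
t 16.25 tcp [0.5219 0.1856 0.0313] yaw 33.14 F [ 0.4 -0.1 -0.7] w 0.203 gf 58.7
shift mm [-0.7 -0.5  0.3] turn units [ 0.01  0.   -0.01]
```

View pics/d6.png

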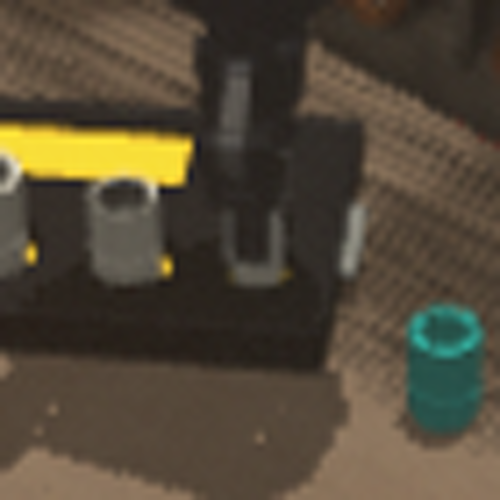

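Socket 20 is centred in its pocket, with yellow on both sides (235,275 and 287,273). Release it and go for socket 44.

```bash

python3 -m handwheel '[{"x":0,"y":0,"z":0.001,"wx":0,"wy":0,"wz":0},{"x":0,"y":0,"z":0.001,"wx":0,"wy":0,"wz":0}]' >/dev/null
python3 -m handwheel '[{"x":0,"y":0,"z":0,"wx":0,"wy":0,"wz":0},{"x":0,"y":0,"z":0,"wx":0,"wy":0,"wz":0},{"x":0,"y":0,"z":0,"wx":0,"wy":0,"wz":0}]' 0.45 | tail -3
python3 -m handwheel '[{"x":0,"y":0,"z":-0.04,"wx":0,"wy":0,"wz":0},{"x":0,"y":0,"z":-0.08,"wx":0,"wy":0,"wz":0},{"x":0,"y":0,"z":-0.09,"wx":0,"wy":0,"wz":0}]' >/dev/null
python3 -m handwheel '[{"x":-0.18,"y":-0.061,"z":0,"wx":0,"wy":0,"wz":0},{"x":-0.18,"y":-0.061,"z":0,"wx":0,"wy":0,"wz":0},{"x":-0.18,"y":-0.061,"z":0,"wx":0,"wy":0,"wz":0},{"x":-0.18,"y":-0.061,"z":0,"wx":0,"wy":0,"wz":0},{"x":-0.18,"y":-0.061,"z":0,"wx":0,"wy":0,"wz":0}]' 0.8 >/dev/null
python3 -m handwheel '[{"x":0,"y":0,"z":0,"wx":0,"wy":0,"wz":0}]' >/dev/null;python3 go.py .569 .0014 .025

```

```text
contact_force: [0.7, -0.8, -0.9]
gripper_width: 0.453
grip_force: 0.0
t 17.9 tcp [0.5684 0.0022 0.1197] yaw 33.15 F [ 0.4 -0.1 -0.2] w 0.8 gf 0.0
shift mm [-1.   0.1 94.7] turn units [-0.01 -0.01 -0.01]
```

```bash

python3 -m handwheel '[{"x":-0.001,"y":0,"z":0.04,"wx":0,"wy":0,"wz":0},{"x":-0.001,"y":0,"z":0.07,"wx":0,"wy":0,"wz":0},{"x":-0.001,"y":0,"z":0.085,"wx":0,"wy":0,"wz":0},{"x":-0.001,"y":0,"z":0.094,"wx":0,"wy":0,"wz":0},{"x":-0.001,"y":0,"z":0.094,"wx":0,"wy":0,"wz":0}]' >/dev/null; python3 go.py .569 .0014 .025
python3 -m handwheel '[{"x":0,"y":0,"z":0,"wx":0,"wy":0,"wz":0},{"x":0,"y":0,"z":0,"wx":0,"wy":0,"wz":0},{"x":0,"y":0,"z":0,"wx":0,"wy":0,"wz":0},{"x":0,"y":0,"z":0,"wx":0,"wy":0,"wz":0},{"x":0,"y":0,"z":0,"wx":0,"wy":0,"wz":0}]' 0 >/dev/null; python3 go.py .569 .0014 .025
```

```text
t 18.6 tcp [0.5702 0.0011 0.0269] yaw 33.19 F [0.2 0.1 0.2] w 0.795 gf 0.0
shift mm [ 0.9 -0.8  1.9] turn units [ 0.01  0.01 -0.  ]
t 19.3 tcp [0.571  0.0008 0.0279] yaw 33.14 F [-0.1  1.   6.3] w 0.495 gf 61.0
shift mm [ 1.6 -1.4  2.9] turn units [ 0.03  0.02 -0.01]
```

```bash

python3 -m handwheel '[{"x":0,"y":0,"z":-0.04,"wx":0,"wy":0,"wz":0},{"x":0,"y":0,"z":-0.08,"wx":0,"wy":0,"wz":0},{"x":0.03,"y":0.005,"z":-0.1,"wx":0,"wy":0,"wz":0},{"x":0.07,"y":0.01,"z":-0.1,"wx":0,"wy":0,"wz":0},{"x":0.117,"y":0.02,"z":-0.1,"wx":0,"wy":0,"wz":0}]' >/dev/null;
python3 -m handwheel '[{"x":0.24,"y":0.04,"z":0,"wx":0,"wy":0,"wz":0},{"x":0.24,"y":0.04,"z":0,"wx":0,"wy":0,"wz":0},{"x":0.24,"y":0.04,"z":0,"wx":0,"wy":0,"wz":0},{"x":0.24,"y":0.04,"z":0,"wx":0,"wy":0,"wz":0},{"x":0.24,"y":0.04,"z":0,"wx":0,"wy":0,"wz":0}]' >/dev/null
python3 -m handwheel '[{"x":0,"y":0,"z":0,"wx":0,"wy":0,"wz":0},{"x":0,"y":0,"z":0,"wx":0,"wy":0,"wz":0}]' >/dev/null;  python3 go.py .4251 .3329 .038

```

```text
t 20.7 tcp [0.4242 0.3316 0.1256] yaw 33.16 F [-0.2 -0.4 -2.7] w 0.494 gf 62.3
shift mm [ 0.6  1.6 87.6] turn units [-0.02  0.01 -0.01]
```

```bash

python3 -m handwheel '[{"x":0.001,"y":0.001,"z":0.04,"wx":0,"wy":0,"wz":0},{"x":0.001,"y":0.001,"z":0.065,"wx":0,"wy":0,"wz":0},{"x":0.001,"y":0.001,"z":0.075,"wx":0,"wy":0,"wz":0},{"x":0.001,"y":0.001,"z":0.081,"wx":0,"wy":0,"wz":0},{"x":0.001,"y":0.001,"z":0.087,"wx":0,"wy":0,"wz":0}]' >/dev/null;  python3 go.py .4251 .3329 .038
python3 - <<'E'
from h import *
i=viewer.snapshot("scene")[:,:,::-1]
v=px("scene",(.44,.31,.022)).astype(int);cv2.imwrite("pics/d7.png",cv2.resize(i[v[1]-35:v[1]+35,v[0]-35:v[0]+35],(500,500),interpolation=2))
E
```

```text
t 21.4 tcp [0.4255 0.334  0.0397] yaw 33.12 F [-0.2 -0.1 -2.9] w 0.492 gf 62.2
shift mm [-0.6 -1.   1.7] turn units [ 0.01 -0.   -0.02]
```

View pics/d7.png

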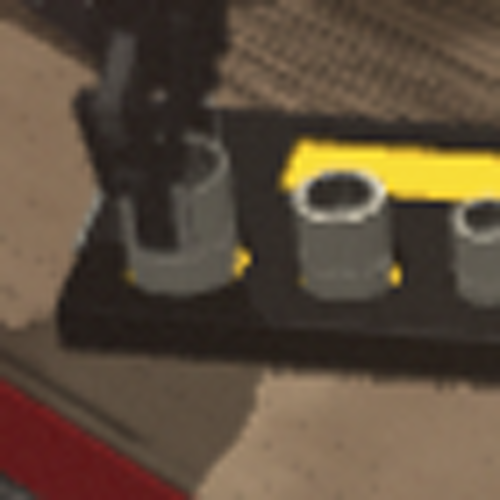

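Socket 44 is seated in its pocket, with yellow on both sides. Release it and go to the handle.

```bash

python3 -m handwheel '[{"x":0,"y":0,"z":0.002,"wx":0,"wy":0,"wz":0},{"x":0,"y":0,"z":0.002,"wx":0,"wy":0,"wz":0}]' >/dev/null
python3 -m handwheel '[{"x":0,"y":0,"z":0,"wx":0,"wy":0,"wz":0},{"x":0,"y":0,"z":0,"wx":0,"wy":0,"wz":0},{"x":0,"y":0,"z":0,"wx":0,"wy":0,"wz":0}]' 0.7 | tail -3
python3 -m handwheel '[{"x":0,"y":0,"z":-0.04,"wx":0,"wy":0,"wz":0},{"x":0,"y":0,"z":-0.08,"wx":0,"wy":0,"wz":0},{"x":0,"y":0,"z":-0.1,"wx":0,"wy":0,"wz":0}]' >/dev/null
python3 -m handwheel '[{"x":-0.22,"y":-0.104,"z":0,"wx":0,"wy":0,"wz":0},{"x":-0.22,"y":-0.104,"z":0,"wx":0,"wy":0,"wz":0},{"x":-0.22,"y":-0.104,"z":0,"wx":0,"wy":0,"wz":0},{"x":-0.22,"y":-0.104,"z":0,"wx":0,"wy":0,"wz":0},{"x":-0.22,"y":-0.104,"z":0,"wx":0,"wy":0,"wz":0}]'  >/dev/null
python3 -m handwheel '[{"x":-0.22,"y":-0.104,"z":0,"wx":0,"wy":0,"wz":4.8},{"x":-0.22,"y":-0.104,"z":0,"wx":0,"wy":0,"wz":4.8},{"x":-0.22,"y":-0.104,"z":0,"wx":0,"wy":0,"wz":4.8},{"x":-0.22,"y":-0.104,"z":0,"wx":0,"wy":0,"wz":4.8},{"x":-0.22,"y":-0.104,"z":0,"wx":0,"wy":0,"wz":4.8}]'  >/dev/null
python3 -m handwheel '[{"x":0,"y":0,"z":0,"wx":0,"wy":0,"wz":0}]' >/dev/null;python3 go.py .499 -.197 .06 9

```

```text
contact_force: [0.2, -0.3, 0.5]
gripper_width: 0.699
grip_force: 0.0
t 23.55 tcp [ 0.4913 -0.1498  0.1373] yaw 9.0 F [ 0.2  0.7 -0.3] w 0.7 gf 0.0
shift mm [-47.8   0.2  77.3] turn units [0. 0. 0.]
```

```bash

python3 -m handwheel '[{"x":-0.048,"y":0,"z":0.03,"wx":0,"wy":0,"wz":0},{"x":-0.048,"y":0,"z":0.06,"wx":0,"wy":0,"wz":0},{"x":-0.048,"y":0,"z":0.075,"wx":0,"wy":0,"wz":0},{"x":-0.048,"y":0,"z":0.075,"wx":0,"wy":0,"wz":0}]' >/dev/null
python3 go.py .499 -.197 .009 9
python3 - <<'E'
from h import *
i=viewer.snapshot("scene")[:,:,::-1]
v=px("scene",(.499,-.197,.03)).astype(int);a=cv2.resize(i[v[1]-40:v[1]+40,v[0]-40:v[0]+40],(400,400),interpolation=2)
v=px("scene",(.48,.25,.022)).astype(int);b=cv2.resize(i[v[1]-40:v[1]+40,v[0]-40:v[0]+40],(400,400),interpolation=2)
cv2.imwrite("pics/d8.png",np.hstack([a,b]))
E
```

```text
t 24.15 tcp [ 0.4984 -0.1942  0.0619] yaw 9.25 F [0.1 0.4 0.1] w 0.699 gf 0.0
shift mm [-3.   0.2 52.9] turn units [-0.01 -0.01  0.05]
```

View pics/d8.png

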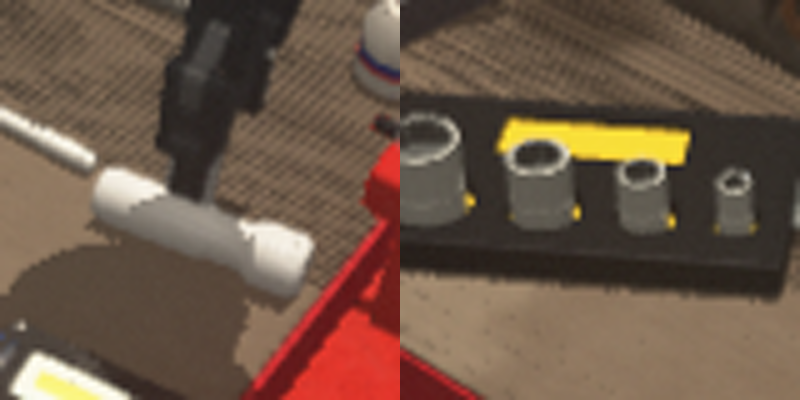

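All four sockets are seated (right half), and the gripper is over the handle's middle (190,210). I'll descend and grip.

```bash

python3 -m handwheel '[{"x":-0.002,"y":0,"z":0.03,"wx":0,"wy":0,"wz":0},{"x":-0.002,"y":0,"z":0.045,"wx":0,"wy":0,"wz":0},{"x":-0.002,"y":0,"z":0.052,"wx":0,"wy":0,"wz":0},{"x":-0.002,"y":0,"z":0.052,"wx":0,"wy":0,"wz":0}]' >/dev/null;python3 go.py .499 -.197 .009 9
python3 -m handwheel '[{"x":0,"y":0,"z":0,"wx":0,"wy":0,"wz":0},{"x":0,"y":0,"z":0,"wx":0,"wy":0,"wz":0},{"x":0,"y":0,"z":0,"wx":0,"wy":0,"wz":0},{"x":0,"y":0,"z":0,"wx":0,"wy":0,"wz":0},{"x":0,"y":0,"z":0,"wx":0,"wy":0,"wz":0}]' 0 >/dev/null; python3 go.py .499 -.197 .009 9
```

```text
t 24.8 tcp [ 0.4994 -0.1976  0.0105] yaw 9.16 F [ 0.  -0.   0.2] w 0.699 gf 0.0
shift mm [ 0.7 -0.3  1.5] turn units [0.   0.   0.03]
t 25.5 tcp [ 0.4999 -0.1979  0.0112] yaw 9.15 F [-1.2  0.6  5.9] w 0.31 gf 59.4
shift mm [ 1.1 -0.8  2.2] turn units [0.01 0.01 0.03]
```

```bash

python3 -m handwheel '[{"x":0,"y":0,"z":-0.03,"wx":0,"wy":0,"wz":0},{"x":0,"y":0,"z":-0.07,"wx":0,"wy":0,"wz":0},{"x":0,"y":0,"z":-0.1,"wx":0,"wy":0,"wz":0},{"x":0.03,"y":0.006,"z":-0.11,"wx":0,"wy":0,"wz":0},{"x":0.07,"y":0.015,"z":-0.11,"wx":0,"wy":0,"wz":0}]' | tail -2
python3 -m handwheel '[{"x":0.21,"y":0.045,"z":0,"wx":0,"wy":0,"wz":-4.8},{"x":0.21,"y":0.045,"z":0,"wx":0,"wy":0,"wz":-4.8},{"x":0.21,"y":0.045,"z":0,"wx":0,"wy":0,"wz":-4.8},{"x":0.21,"y":0.045,"z":0,"wx":0,"wy":0,"wz":-4.8},{"x":0.21,"y":0.045,"z":0,"wx":0,"wy":0,"wz":-4.8}]'  >/dev/null
python3 -m handwheel '[{"x":0,"y":0,"z":0,"wx":0,"wy":0,"wz":0}]' >/dev/null;python3 go.py .525 .301 .12
python3 - <<'E'
from h import *
s,M=tool();X=s["tcp_pos"]
for n in("scene","top"):
    i=viewer.snapshot(n)[:,:,::-1];v=px(n,X).astype(int);a=i[max(0,v[1]-40):v[1]+40,v[0]-40:v[0]+40]
    globals()[n]=cv2.resize(a,(400,400),interpolation=2)
cv2.imwrite("pics/d9.png",np.hstack([scene,top]))
E
```

```text
gripper_width: 0.308
grip_force: 60.6
t 26.8 tcp [0.5133 0.0882 0.1196] yaw 33.22 F [ 0.1 -0.5 -2.8] w 0.312 gf 60.6
shift mm [171.6 126.4  -0.6] turn units [-0.02 -0.    0.  ]
```

View pics/d9.png

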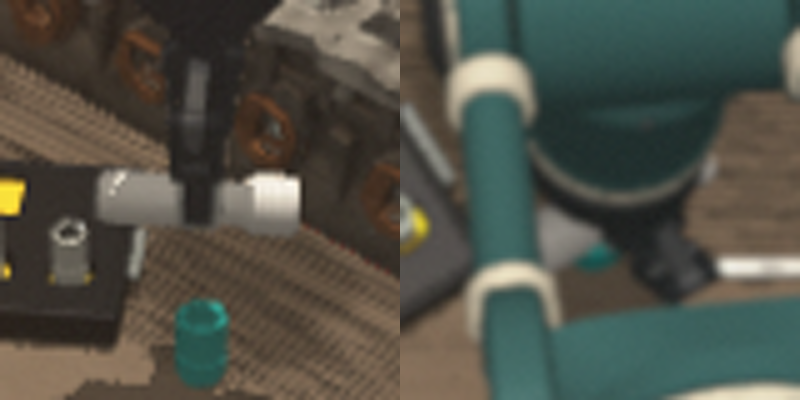

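The handle is held level, gripped at its middle (197,200). I'll carry it over the bed.

```bash

python3 -m handwheel '[{"x":0.171,"y":0.126,"z":0,"wx":0,"wy":0,"wz":0},{"x":0.171,"y":0.126,"z":0,"wx":0,"wy":0,"wz":0},{"x":0.171,"y":0.126,"z":0,"wx":0,"wy":0,"wz":0},{"x":0.171,"y":0.126,"z":0,"wx":0,"wy":0,"wz":0},{"x":0.171,"y":0.126,"z":0,"wx":0,"wy":0,"wz":0}]'  >/dev/null
python3 -m handwheel '[{"x":0,"y":0,"z":0,"wx":0,"wy":0,"wz":0},{"x":0,"y":0,"z":0,"wx":0,"wy":0,"wz":0}]' >/dev/null;python3 go.py .525 .301 .027

```

```text
t 27.8 tcp [0.5258 0.2986 0.1199] yaw 33.07 F [-0.1 -0.2 -3.4] w 0.309 gf 60.7
shift mm [ 2.5  0.7 92.9] turn units [-0.01  0.   -0.03]
```

```bash

python3 -m handwheel '[{"x":0.002,"y":0,"z":0.04,"wx":0,"wy":0,"wz":0},{"x":0.002,"y":0,"z":0.07,"wx":0,"wy":0,"wz":0},{"x":0.002,"y":0,"z":0.08,"wx":0,"wy":0,"wz":0},{"x":0.002,"y":0,"z":0.087,"wx":0,"wy":0,"wz":0},{"x":0.002,"y":0,"z":0.091,"wx":0,"wy":0,"wz":0}]'  >/dev/null
python3 go.py .525 .301 .027
python3 - <<'E'
from h import *
i=viewer.snapshot("scene")[:,:,::-1];v=px("scene",(.525,.301,.02)).astype(int)
cv2.imwrite("pics/d10.png",cv2.resize(i[v[1]-40:v[1]+40,v[0]-50:v[0]+50],(600,480),interpolation=2))
E
```

```text
t 28.5 tcp [0.5257 0.3023 0.0301] yaw 33.14 F [ 0.2  0.1 -2.7] w 0.307 gf 60.7
shift mm [-0.7 -1.3  3.1] turn units [ 0.02  0.   -0.01]
```

View pics/d10.png

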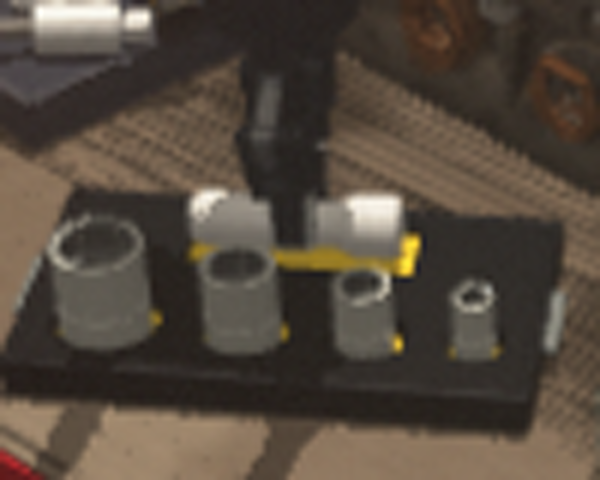

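The handle spans 190–403 px against the bed's 190–420, so I'll shift 3 mm toward the small end, lower it and release.

```bash

python3 -m handwheel '[{"x":-0.003,"y":-0.0015,"z":0.001,"wx":0,"wy":0,"wz":0},{"x":-0.003,"y":-0.0015,"z":0.003,"wx":0,"wy":0,"wz":0},{"x":-0.003,"y":-0.0015,"z":0.003,"wx":0,"wy":0,"wz":0}]'  >/dev/null
python3 go.py .525 .301 .027
python3 -m handwheel '[{"x":0,"y":0,"z":0,"wx":0,"wy":0,"wz":0},{"x":0,"y":0,"z":0,"wx":0,"wy":0,"wz":0},{"x":0,"y":0,"z":0,"wx":0,"wy":0,"wz":0}]' 0.6 | tail -3
python3 -m handwheel '[{"x":0,"y":0,"z":-0.04,"wx":0,"wy":0,"wz":0},{"x":0,"y":0,"z":-0.08,"wx":0,"wy":0,"wz":0},{"x":0,"y":0,"z":-0.13,"wx":0,"wy":0,"wz":0},{"x":-0.05,"y":0,"z":-0.15,"wx":0,"wy":0,"wz":0},{"x":-0.1,"y":0,"z":-0.15,"wx":0,"wy":0,"wz":0}]' >/dev/null
python3 -m handwheel '[{"x":-0.25,"y":-0.05,"z":0,"wx":0,"wy":0,"wz":0},{"x":-0.25,"y":-0.05,"z":0,"wx":0,"wy":0,"wz":0},{"x":-0.25,"y":-0.05,"z":0,"wx":0,"wy":0,"wz":0},{"x":-0.25,"y":-0.05,"z":0,"wx":0,"wy":0,"wz":0},{"x":-0.25,"y":-0.05,"z":0,"wx":0,"wy":0,"wz":0}]' >/dev/null
python3 - <<'E'
from h import *
o=[]
for n in("scene","top"):
    i=viewer.snapshot(n)[:,:,::-1];v=px(n,(.49,.26,.02)).astype(int);cv2.imwrite(f"pics/f_{n}.png",i)
    o.append(cv2.resize(i[v[1]-50:v[1]+50,v[0]-55:v[0]+55],(400,364),interpolation=2));print(v)
cv2.imwrite("pics/d11.png",np.hstack(o))
E
```

```text
t 29.05 tcp [0.5258 0.2987 0.0272] yaw 33.16 F [-1.1 -2.1  4.6] w 0.308 gf 61.7
shift mm [2.3 0.5 0.2] turn units [ 0.01  0.01 -0.01]
contact_force: [-0.3, -0.8, -0.4]
gripper_width: 0.6
grip_force: 0.0
[239 210]
[237 214]
```

View pics/d11.png

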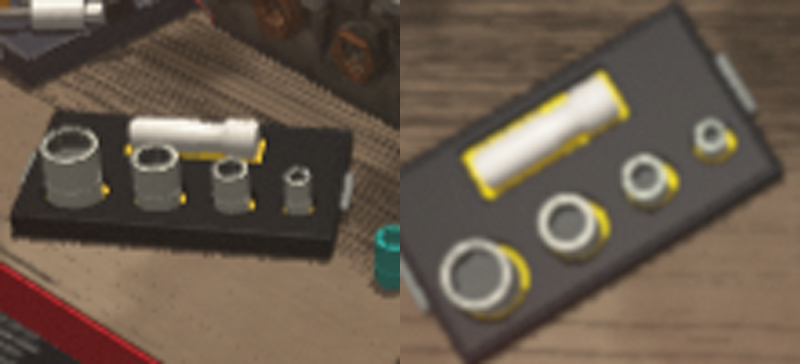

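```bash
python3 - <<'E'
from h import *
P={"44":((477,276),(72,146),.064,(.4246,.3337)),"36":((569,222),(156,159),.058,(.4612,.2776)),"28":((646,179),(230,169),.052,(.4935,.2282)),"20":((711,137),(298,176),.048,(.5214,.1855))}
f=lambda c,x,y:(c[0]-55+(x+.5)/400*110-.5,c[1]-50+(y+.5)/364*100-.5)
for k,(a,b,z,p) in P.items():
    print(k,p,ray("top",f((237,214),a[0]-400,a[1]),z)[:2].round(4),ray("scene",f((239,210),*b),z)[:2].round(4))
E
```

```text
44 (0.4246, 0.3337) [0.4225 0.3334] [0.4226 0.3291]
36 (0.4612, 0.2776) [0.4598 0.2763] [0.4573 0.2737]
28 (0.4935, 0.2282) [0.4902 0.2277] [0.4897 0.227 ]
20 (0.5214, 0.1855) [0.52  0.186] [0.5201 0.1845]
```

```bash
python3 -c "
from workcell import workorder
print(workorder.finish_job())"
```

```text
the job is handed in; nothing more can be done
None
```

The job is handed in at about 30 s of the 115 s allowed: in the last pictures all four sockets stand in their own pockets, openings up and 1–5 mm from the measured pocket centres, the handle lies in its bed, and everything is released with the arm clear (no verdict was returned).

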